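# Weigh the larger soft roller on the check scale

## Robot

A 6-joint arm with a two-finger parallel gripper is mounted at the origin on the work surface. World frame = base frame: x ahead of the robot, y to its left, z up, the work surface at z = 0. Lengths are in m, angles in rad, forces in N, time in s.
With the tool pointing down it reaches from about 0.425 to 0.925 m from the base axis. Payload 12.5 kg.
Tool frame: the origin (TCP) lies midway between the tips of the shut fingers; the grasp point (between the pads) lies 19 mm behind it (arm.grip_depth is the z of the grasp point in the tool frame, in m); z points along the fingers, y is the direction in which the jaws open and shut (so a half turn about z gives the same grasp; the last joint's range is limited). The gripper opens to 85 mm and grips with 20 to 120 N. Pads are 22 mm wide; open, the fingers measure 114 mm over their backs; the gripper's body (76 mm by 85 mm) begins 54 mm behind the grasp point. The pads swing forward as they close: fully open they stand 13 mm farther back than shut.
Start: joints at [1.066, 0.491, 1.559, -0, 1.092, -0.106], TCP at [0.243, 0.576, 0.202] pointing down, gripper open.
Joint ranges: [-3.1, 3.1], [-0.84, 2.19], [0.05, 2.79], [-1.13, 4.28], [0.06, 2.93], [-2.69, 2.69]. Speed limits (rad/s): [2.22, 2.22, 2.79, 3.14, 3.14, 3.14].

## Interface

Orientations are given as a unit quaternion [w, x, y, z].
In Python, from rig import status, viewer, workorder, models, arm gives the robot as it stands.
- The arm moves only by the tool arm_command, never from a script. Its argument "steps" is one flat list of numbers, 7 for each row, row after row: the turn, a rotation vector about the world's x, y, z in degrees, then the shift along the world's x, y, z in cm, then the opening, from 0 (shut) to 1 (fully open). In form: [rx, ry, rz, dx, dy, dz, hand, rx, ry, rz, dx, dy, dz, hand, ...]. A call has 1 to 12 rows; each row is the pose to reach, as a shift and turn from the pose commanded when the call began; what a row does not reach only later rows make up. A row lasts 1/12 s, in which the tool goes at most 41.7 mm and 7.16 degrees, less where a joint would pass 70% of its speed; a pose out of reach is approached as far as the arm can. A call with a gripper value outside its range is refused whole. The fingers move at their own pace and stop on an object; the grip force is fixed at half the most. Time passes only in rows, so rows that repeat a pose let the fingers close. It gives the time, the measured TCP pose, the force and the opening at its end, in the units of the state.
- status.get_obs(): the state, without advancing time (a new reading comes with each control period).
- viewer.get_image(name): name is "scene" or "top"; returns a dict with "pixels" (480x640x3 uint8, blue, green, red), "intrinsics" (3x3 intrinsics, pixels), "R" (3x3) and "t" (3): a world point X has camera coordinates R X + t. Camera axes: x right, y down, z forward; pixel columns grow to the right and rows downward; lengths in m; the calibration is good to about 2 mm. A picture is of the moment at which its call begins. There is no depth.
- workorder.hand_in(): hands the job in, once; it reports no verdict.
Trained networks look in a picture, given as the dict that the camera call returned (one of the last four; its "shot" number tells which), for a name from the list of things; names that differ only in an ending like _2 or _b are one class to them, and where a whole thing is asked for, a point or a joint stands for the part that bears it (a point fixed in the world has none). Each returns a list of dicts, best first, with "score" (0 to 1); they miss things now and then, are a little off and sometimes report something else, mostly with a low value. They report only what shows in the picture. A call takes as long as a camera call.
- models.find_in(name, picture): "box" ([left, top, right, bottom] in pixels, round what is visible of it).
- models.trace(name, picture): "region" (480x640 bool, what is visible of it) and "box" ([left, top, right, bottom] in pixels, round what is visible of it).
- models.landmark_of(name, picture): "position" ([column, row] in pixels: a listed point, or the origin of a listed thing).
The state is a dict: "t": time; "qpos": joint angles; "dq": joint speeds; "joint_efforts": joint torques, N m; "tool_pos": TCP position; "orientation": TCP orientation; "ft_force": force on the tool from outside, world axes, zero at the start; "ft_torque": the same for the moment, N m; "grip_width": finger opening in m.
Only numpy, scipy, OpenCV 4.12 (cv2) and the standard library are available. Lean on these libraries where they do the work, as an engineer would, in place of code of your own. Each camera call takes 0.05 s, during which the arm holds its last target.

## Task

Pick up the larger of the two blue rollers and set it, flat side down, on the middle of the check scale's round pan, then let go. The tread is soft, so hold it lightly: squeeze it with less than 50 N, and do not drop it. Do not press on the scale, which takes 25 N at most, and leave the smaller roller where it lies.

Things in the scene. Friction and masses are not known exactly. Their poses are not given: they have to be found in the camera images.
- roller: the larger blue polymer roller with a steel bearing in its middle: a plain cylinder 48 mm in diameter and 36 mm high, standing on a flat face on the bench, 0.08 to 0.17 kg. Origin at its centre (18 mm above its underside), z along its axis (up). The tread is marked by a grip of more than 50 N (the force of each finger); a grip of about 20 to 30 N carries it safely.
- small_roller: the smaller blue polymer roller, of the same look, 32 mm in diameter and 30 mm high, also standing on a flat face. Origin at its centre, z up. It may lie on either side of the larger one and is to be left alone.
- scale: grey bench scale, fixed to the bench, housing 170 x 150 mm with its top 36 mm above the bench, the display at its -x end. Origin on the bench under the middle of the housing, z up. The load cell is overloaded above 25 N.
- pan_centre (a point): centre of the upper face of the scale's round steel pan, 52 mm above the bench; pan 110 mm in diameter, 6 mm thick, flat, no rim. z up. The pan is sprung: it sinks 1 mm for each 3 N and meets a hard stop at 6 mm (about 18 N).

How it is judged:
At the end, for the whole second after the job is handed in: The larger roller stands still on a flat face on the pan (within about 8 degrees), its centre within 20 mm of the pan's centre, let go (horizontal distance between roller and pan_centre below 0.02 m and z of roller in the frame of pan_centre between 0.011 and 0.023 m and angle between the z axis of roller and the z axis of scale, either way round below 0.15 rad and contact force between roller and scale above 0.2 N and contact force between the fingers and roller below 0.1 N and linear speed of roller below 0.02 m/s); the robot touches nothing.
It fails at once if the larger roller is squeezed or struck by the fingers with more than about 50 N each (both together over 110 N) (contact force between the fingers and roller above 110 N).
It fails at once if the scale is loaded with more than 25 N by anything (contact force between scale and anything else above 25 N).
It fails at once if the larger roller is dropped (falls freely faster than 0.5 m/s, a drop of about 13 mm) (linear speed of roller above 0.5 m/s and contact force between the fingers and roller below 0.05 N).
It fails at once if the smaller roller is moved by more than 20 mm (distance of small_roller from where it was at the start of the episode above 0.02 m).
It also fails if it takes over 38 s, if anything falls off the work surface, if the arm or the gripper's body presses on something with over 40 N, if the wrist force passes 120 N, or if a joint passes its speed limit or range.

## Working session

There is one attempt and no reset: what is moved stays moved. The work goes in short steps, Python scripts to look and compute and a tool call to move; the robot and the scene stay as the last step left them, time stands still between calls to the robot, and variables do not carry over. Pictures are saved under pics/ and viewed, and the job is handed in when it is done.

Besides the shell and the picture viewer there is one more tool, called after "Request:" as name(argument=value, ...), one argument or row to a line, values as JSON. arm_command: Moves the arm, as the interface text tells. Its arguments: {"type":"object","properties":{"steps":{"type":"array"}},"required":["steps"]}

```bash
mkdir -p pics; cat > h.py <<'E'
import numpy as np,cv2
from rig import status,viewer,workorder,models,arm
def ray(p,uv,z):
    K=np.array(p["intrinsics"]);R=np.array(p["R"]);t=np.array(p["t"])
    d=R.T@np.linalg.inv(K)@np.array([uv[0],uv[1],1.]);c=-R.T@t
    return c+d*(z-c[2])/d[2]
def proj(p,X):
    K=np.array(p["intrinsics"]);q=K@(np.array(p["R"])@np.array(X)+np.array(p["t"]));return q[:2]/q[2]
E
python3 - <<'E'
from h import *
print(status.get_obs())
for n in ["scene","top"]:
    p=viewer.get_image(n);cv2.imwrite(f"pics/{n}0.png",p["pixels"])
    print(n,"cam",-np.array(p["R"]).T@np.array(p["t"]))
    for o,z in [("roller",.018),("small_roller",.015),("scale",0),("pan_centre",.052)]:
        for r in models.landmark_of(o,p)[:3]: print(o,"lm",np.round(r["position"],1),r["score"],ray(p,r["position"],z).round(4))
        for r in models.find_in(o,p)[:3]: print(o,"box",np.round(r["box"],1),r["score"])
E
```

```text
{'t': 0.0, 'qpos': array([ 1.06641762e+00,  4.91569852e-01,  1.55946813e+00,  1.27471828e-05,
        1.09170870e+00, -1.05606427e-01]), 'dq': array([ 1.20591726e-03,  5.39682161e-04,  2.08133748e-03, -3.80779081e-05,
       -2.05215669e-03, -1.73775921e-03]), 'joint_efforts': array([-2.06420873e-04, -6.18432641e+01, -2.61608219e+01, -5.95773645e-05,
        3.87775261e-03, -1.83960623e-06]), 'tool_pos': array([0.24252808, 0.57573231, 0.20111493]), 'orientation': array([-1.78662772e-04,  1.98070517e-01,  9.80187603e-01, -5.48686799e-04]), 'ft_force': array([ 0.33827054,  0.33941781, -0.37761239]), 'ft_torque': array([-0.00505619, -0.02026428, -0.02236525]), 'grip_width': 0.08555425915955488}
scene cam [0.92548704 0.55983085 0.81728183]
roller lm [330.7 277.3] 0.58 [0.5208 0.0465 0.018 ]
roller box [318.  261.  345.  298.9] 0.96
small_roller lm [441.1 354.2] 0.65 [0.4642 0.2733 0.015 ]
small_roller box [432.5 342.3 451.8 369.5] 0.73
scale lm [236.8 204.3] 0.96 [ 0.5595 -0.2278  0.    ]
scale box [178.7 155.4 291.8 241.1] 0.9
pan_centre lm [224.7 189.5] 0.87 [ 0.5819 -0.2274  0.052 ]
pan_centre box [178.5 156.6 287.9 241.4] 0.81
top cam [ 0.4804661  -0.01070231  1.08304397]
roller lm [303.  250.8] 0.91 [0.5163 0.0462 0.018 ]
roller box [290.7 236.7 315.2 260.7] 0.94
small_roller lm [175.9 281.2] 0.78 [0.4619 0.2707 0.015 ]
small_roller box [165.8 271.1 182.5 289.9] 0.71
small_roller box [410.1 168.5 516.2 280.9] 0.16
scale lm [462.9 224.2] 0.58 [ 0.5652 -0.2379  0.    ]
scale box [412.1 168.7 514.8 275.6] 0.75
scale box [288.3 237.4 316.4 261. ] 0.52
pan_centre lm [464.6 211.4] 0.91 [ 0.583  -0.2301  0.052 ]
pan_centre box [410.  169.6 516.3 279.7] 0.61
```

View pics/top0.png

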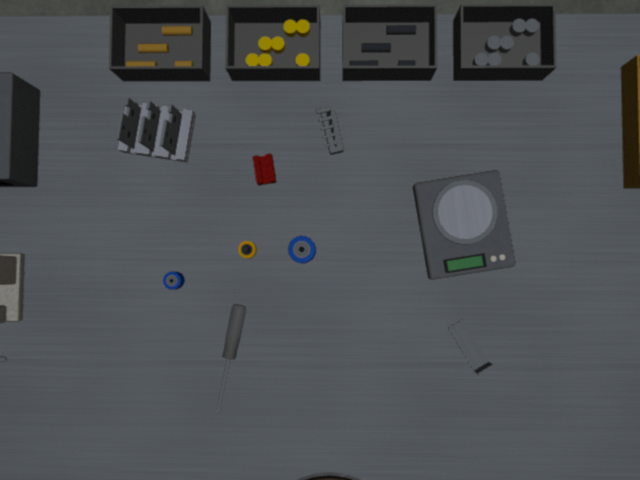

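View pics/scene0.png

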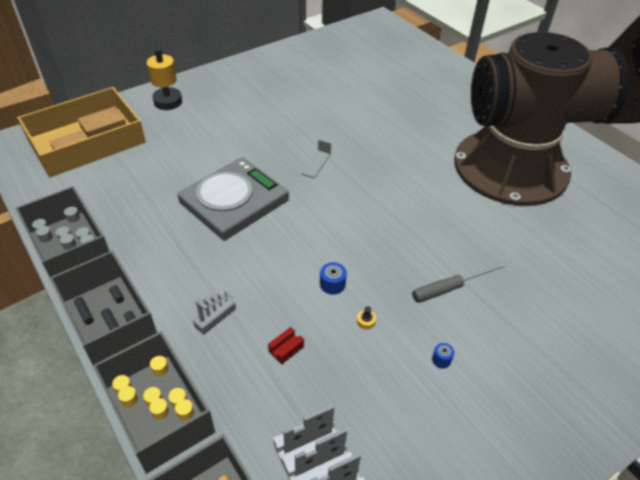

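```bash
python3 - <<'E'
from h import *
for n in ["top","scene"]:
    p=viewer.get_image(n)
    for o in ["roller","small_roller"]:
        r=models.trace(o,p)
        if not r: continue
        m=np.array(r[0]["region"]); ys,xs=np.nonzero(m)
        print(n,o,r[0]["score"],m.sum(),r[0]["box"])
        # fit: silhouette of cylinder
        best=None
        from scipy.optimize import minimize
        R_,h=(.024,.036) if o=="roller" else (.016,.03)
        a=np.linspace(0,2*np.pi,40)
        def sil(c):
            P=[proj(p,[c[0]+R_*np.cos(t),c[1]+R_*np.sin(t),z]) for z in(0,h) for t in a]
            return cv2.convexHull(np.array(P,np.float32))[:,0]
        def cost(c):
            im=np.zeros((480,640),np.uint8); cv2.fillConvexPoly(im,(sil(c)*16).round().astype(np.int32),1,shift=4)
            return -(m&(im>0)).sum()/(m|(im>0)).sum()
        c0=ray(p,[xs.mean(),ys.mean()],h/2)[:2]
        f=minimize(cost,c0,method="Nelder-Mead",options=dict(initial_simplex=[c0,c0+[.006,0],c0+[0,.006]]))
        print(c0.round(4),f.x.round(4),f.fun)
    # pan ellipse
    hsv=p["pixels"]
    cv2.imwrite(f"pics/{n}_pan.png",cv2.resize(hsv[140:300,(390 if n=="top" else 160):(540 if n=="top" else 310)],None,fx=3.5,fy=3.5))
E
```

```text
top roller 0.71 627 [287.1, 237.5, 314.2, 264.7]
[0.519  0.0493] [0.5182 0.0491] -0.9454545454545454
top small_roller 0.55 301 [166.9, 272.3, 183.5, 290.7]
[0.4637 0.2761] [0.4644 0.2754] -0.8292011019283747
scene roller 0.7 686 [317.3, 262.5, 345.2, 300.3]
[0.5206 0.0494] [0.5198 0.0499] -0.8305084745762712
scene small_roller 0.62 464 [430.4, 343.6, 454.7, 369.4]
[0.4638 0.2759] [0.4633 0.2757] -0.8992248062015504
```

The top view shows the larger roller at about (302,249), the smaller one at (173,281) and the pan centre at (465,211). The scene view agrees: (333,277), (443,355) and (224,190). Half of the gripper's maximum force would be 60 N, which is over the limit. I'll control the grip through the opening value instead, and check how that value maps to finger width on the way over.

Request:
arm_command(
  steps=[0,0,0,2,-3.8,0,0.56,0,0,0,4,-7.6,0,0.56,0,0,0,5.9,-11.3,0,0.56,0,0,0,7.9,-15,0,0.56,0,0,0,9.8,-18.7,0,0.56,0,0,0,11.8,-22.5,0,0.56,0,0,0,13.8,-26.2,0,0.56,0,0,0,15.7,-29.9,0,0.56,0,0,0,17.7,-33.7,0,0.56,0,0,0,19.6,-37.4,0,0.56,0,0,0,21.6,-41.1,0,0.56,0,0,0,23.6,-44.9,0,0.56],
)

```text
t: 2.2
tool_pos: [0.4759, 0.1314, 0.202]
orientation: [0.0, 0.198, 0.98, 0.0]
ft_force: [1.1, 1.3, 0.5]
grip_width: 0.0475
```

Request:
arm_command(
  steps=[0,0,0,1.3,-2.6,0,0.56,0,0,0,2.7,-5.2,0,0.56,0,0,0,4,-7.8,0,0.56,0,0,0,4,-7.8,0,0.56,0,0,0,4,-7.8,0,0.56,0,0,0,4,-7.8,0,0.56],
)

```text
t: 2.7
tool_pos: [0.515, 0.0556, 0.2017]
orientation: [-0.0, 0.198, 0.98, 0.0]
ft_force: [0.2, 0.4, -0.6]
grip_width: 0.0481
```

```bash
python3 - <<'E'
from h import *
o=status.get_obs();print(o["tool_pos"],o["grip_width"],o["ft_force"],o["t"])
p=viewer.get_image("top");im=p["pixels"]
g=cv2.cvtColor(im,cv2.COLOR_BGR2GRAY)
# pan: bright region near (465,211)
m=np.zeros_like(g);m[170:255,420:510]=(g[170:255,420:510]>110)
n,l,s,c=cv2.connectedComponentsWithStats(m)
k=1+np.argmax(s[1:,4]);print(s[k],c[k],ray(p,c[k],.052))
cn=max(cv2.findContours((l==k).astype(np.uint8),0,1)[0],key=len)
e=cv2.fitEllipse(cn);print(e,ray(p,e[0],.052), "px exp",np.linalg.norm(proj(p,[.58,-.17,.052])-proj(p,[.58,-.28,.052])))
q=viewer.get_image("scene")
v=q["pixels"][220:330,240:400];cv2.imwrite("pics/s1.png",cv2.resize(v,None,fx=5,fy=5,interpolation=2))
cv2.imwrite("pics/t1.png",cv2.resize(im[150:310,230:540],None,fx=2.5,fy=2.5,interpolation=2))
E
```

```text
[0.51497389 0.05560553 0.20167686] 0.04809385190524338 [ 0.15170372  0.39111137 -0.61483336] 2.7
[ 437  185   56   54 2386] [464.89564124 211.52766136] [ 0.58276359 -0.23055723  0.052     ]
((464.89483642578125, 211.52525329589844), (53.79194641113281, 54.64830780029297), 104.07295227050781) [ 0.5827677 -0.2305559  0.052    ] px exp 65.00726815005167
```

```bash
python3 - <<'E'
from h import *
o=status.get_obs();print(o["tool_pos"],o["grip_width"],o["t"])
E
```

```text
[0.51486831 0.05623633 0.20180653] 0.047994556111242585 2.8
```

View pics/t1.png

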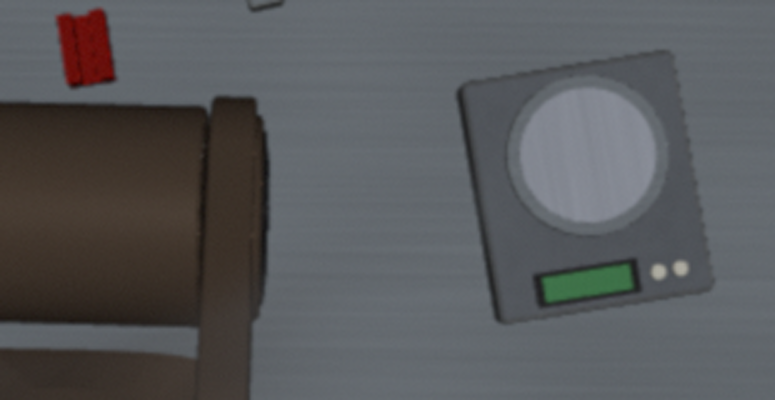

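View pics/s1.png

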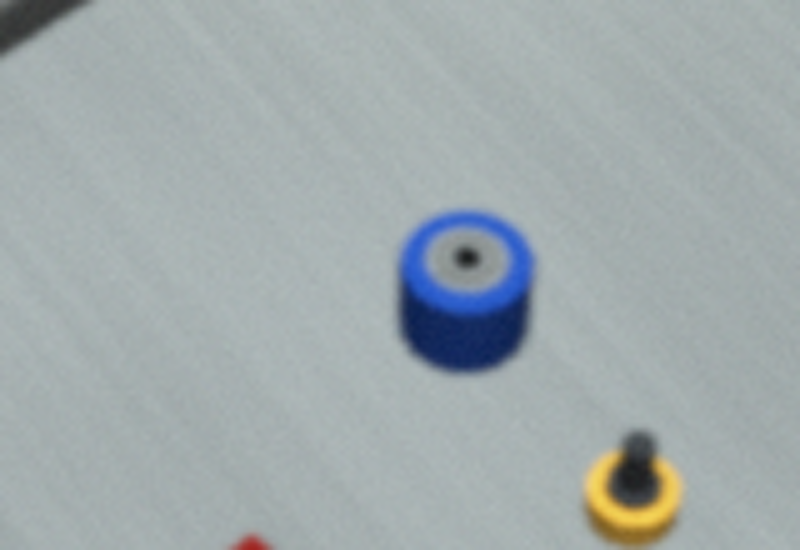

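The scene crop shows the roller upright and undisturbed, with its bearing hole at about (333,271). The top view shows the pan clearly, while the arm hides the roller. I'll use the bearing hole to pin down the roller's centre.

```bash
python3 - <<'E'
from h import *
q=viewer.get_image("scene")
print("scene hole",ray(q,[332.8,271.0],.036))
p=viewer.get_image("top")
im=cv2.imread("pics/top0.png")
b=im.astype(int);m=((b[...,0]-b[...,2])>50).astype(np.uint8);m[:,:270]=0;m[:,340:]=0;m[:220]=0;m[280:]=0
cn=max(cv2.findContours(m,0,1)[0],key=len);e=cv2.fitEllipse(cn);print(e,ray(p,e[0],.036),ray(p,e[0],.030))
b=q["pixels"].astype(int);m=((b[...,0]-b[...,2])>50).astype(np.uint8);m[:,:310]=0;m[:,355:]=0;m[:250]=0;m[310:]=0
h=cv2.convexHull(np.argwhere(m)[:,::-1].astype(np.int32))
t=np.zeros((480,640),np.uint8);cv2.fillConvexPoly(t,h,1)
from scipy.optimize import minimize
a=np.linspace(0,6.283,40)
for pic,M in((q,t),):
    def cost(c):
        P=np.array([proj(pic,[c[0]+.024*np.cos(k),c[1]+.024*np.sin(k),z]) for z in(0,.036) for k in a],np.float32)
        i=np.zeros((480,640),np.uint8);cv2.fillConvexPoly(i,(cv2.convexHull(P)[:,0]*16).round().astype(np.int32),1,shift=4)
        return -(i&M).sum()/(i|M).sum()
    c0=np.array([.519,.049]);f=minimize(cost,c0,method="Nelder-Mead",options=dict(initial_simplex=[c0,c0+[.006,0],c0+[0,.006]]));print(f.x,f.fun)
print(status.get_obs()["tool_pos"])
E
```

```text
scene hole [0.51855775 0.04846947 0.036     ]
((301.3594055175781, 249.02618408203125), (26.16720962524414, 26.34461212158203), 176.3304443359375) [0.51871695 0.04811909 0.036     ] [0.51893614 0.04845616 0.03      ]
[0.587625 0.056875] 0.0
[0.51497207 0.05626986 0.20187186]<stdin>:17: RuntimeWarning: overflow encountered in scalar negative
```

Request:
arm_command(
  steps=[0,0,0,0.37,-0.79,0,0.9,0,0,0,0.37,-0.79,-3,0.9,0,0,0,0.37,-0.79,-6,0.9,0,0,0,0.37,-0.79,-9,0.9,0,0,0,0.37,-0.79,-12,0.9,0,0,0,0.37,-0.79,-12,0.9,0,0,0,0.37,-0.79,-12,0.9],
)

```text
t: 3.48
tool_pos: [0.5187, 0.0474, 0.0813]
orientation: [-0.001, 0.198, 0.98, -0.0]
ft_force: [-0.1, -0.1, 1.4]
grip_width: 0.0765
```

```bash
python3 - <<'E'
from h import *
o=status.get_obs();print(o["tool_pos"],o["grip_width"],o["ft_force"],o["t"])
q=viewer.get_image("scene")
cv2.imwrite("pics/s2.png",cv2.resize(q["pixels"][200:330,240:430],None,fx=4,fy=4,interpolation=2))
E
```

```text
[0.5187021  0.04743721 0.08128252] 0.07654858431299116 [-0.14830154 -0.08209662  1.39655995] 3.4833
```

View pics/s2.png

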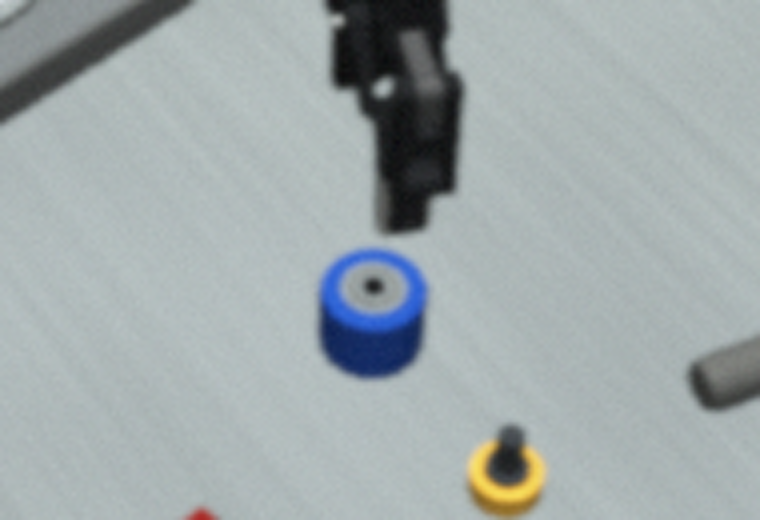

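The hand is above the roller, with the near finger at about (400,190) in the crop and the roller at (373,287). Next I lower it slowly.

Request:
arm_command(
  steps=[0,0,0,0,0.1,-2,0.9,0,0,0,0,0.1,-4,0.9,0,0,0,0,0.1,-6,0.9,0,0,0,0,0.1,-7,0.9,0,0,0,0,0.1,-7.7,0.9,0,0,0,0,0.1,-7.7,0.9,0,0,0,0,0.1,-7.7,0.85,0,0,0,0,0.1,-7.7,0.8,0,0,0,0,0.1,-7.7,0.75,0,0,0,0,0.1,-7.7,0.7,0,0,0,0,0.1,-7.7,0.66,0,0,0,0,0.1,-7.7,0.63],
)

```text
t: 4.53
tool_pos: [0.5191, 0.0485, 0.005]
orientation: [0.0, 0.198, 0.98, 0.0]
ft_force: [-0.2, -0.8, -0.2]
grip_width: 0.0536
```

Request:
arm_command(
  steps=[0,0,0,0,0,0,0.61,0,0,0,0,0,0,0.6,0,0,0,0,0,0,0.59,0,0,0,0,0,0,0.585,0,0,0,0,0,0,0.58,0,0,0,0,0,0,0.575,0,0,0,0,0,0,0.57,0,0,0,0,0,0,0.57],
)

```text
t: 5.2
tool_pos: [0.519, 0.0485, 0.0047]
orientation: [-0.0, 0.198, 0.98, 0.0]
ft_force: [-0.8, 0.2, -0.1]
grip_width: 0.0487
```

Request:
arm_command(
  steps=[0,0,0,0,0,0,0.565,0,0,0,0,0,0,0.56,0,0,0,0,0,0,0.56],
)

```text
t: 5.45
tool_pos: [0.519, 0.0485, 0.0047]
orientation: [0.0, 0.198, 0.98, 0.0]
ft_force: [-0.6, 0.2, 0.8]
grip_width: 0.048
```

Request:
arm_command(
  steps=[0,0,0,0,0,0,0.555,0,0,0,0,0,0,0.55,0,0,0,0,0,0,0.55],
)

```text
t: 5.7
tool_pos: [0.519, 0.0485, 0.0047]
orientation: [0.0, 0.198, 0.98, 0.0]
ft_force: [0.0, 1.0, 0.1]
grip_width: 0.0471
```

```bash
python3 - <<'E'
from h import *
for i in range(3):
    viewer.get_image("top");print(status.get_obs()["grip_width"])
E
```

```text
0.04691790624530984
0.04691551999691123
0.04703742663954127
```

Request:
arm_command(
  steps=[0,0,0,0,0,0,0.545,0,0,0,0,0,0,0.54,0,0,0,0,0,0,0.54],
)

```text
t: 6.1
tool_pos: [0.519, 0.0485, 0.0047]
orientation: [0.0, 0.198, 0.98, 0.0]
ft_force: [0.6, 0.6, 0.2]
grip_width: 0.0461
```

```bash
python3 - <<'E'
from h import *
w=[]
for i in range(4):
    q=viewer.get_image("scene");w.append(status.get_obs()["grip_width"])
print(np.round(w,5),status.get_obs()["ft_force"])
cv2.imwrite("pics/s3.png",cv2.resize(q["pixels"][220:320,270:400],None,fx=6,fy=6,interpolation=2))
E
```

```text
[0.046   0.04652 0.04622 0.04591] [ 0.19847354  0.11391142 -0.69585378]
```

View pics/s3.png

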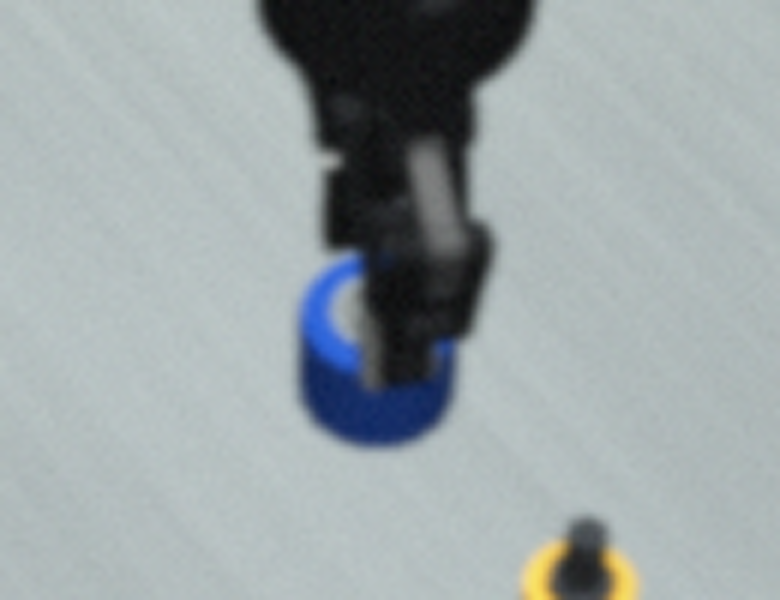

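The near finger tip sits at about (385,385) in the crop, overlapping the roller's upper wall. I'll work out the tip's height from that.

```bash
python3 - <<'E'
from h import *
q=viewer.get_image("scene")
for z in (0,.006,.012,.018,.036): print(z,[((proj(q,[.519+r*.388,.0485+r*.921,z])-[270,220])*6).round() for r in (.024,.034)])
w=[]
for i in range(6):
    viewer.get_image("top");w.append(status.get_obs()["ft_force"])
print(np.mean(w,0),np.std(w,0))
E
```

```text
0 [array([389., 445.]), array([396., 472.])]
0.006 [array([390., 433.]), array([397., 460.])]
0.012 [array([390., 421.]), array([398., 447.])]
0.018 [array([391., 408.]), array([399., 435.])]
0.036 [array([394., 369.]), array([402., 396.])]
[-0.24952614 -0.09834875  0.13425682] [0.49921423 0.21310304 0.59285257]
```

```bash
python3 - <<'E'
from h import *
q=viewer.get_image("scene")
print("s2 tip 340,258")
for z in (.08,.09,.1,.11): print(z,[proj(q,[.5187+r*.388,.0474+r*.921,z]).round(1) for r in (.038,.048)])
print("s3 tip 334,284")
cv2.imwrite("pics/s4.png",cv2.resize(q["pixels"][250:305,305:365],None,fx=12,fy=10.5,interpolation=2))
o=status.get_obs();print(o["tool_pos"],o["qpos"])
E
```

```text
s2 tip 340,258
0.08 [array([338.5, 270.9]), array([339.9, 275.5])]
0.09 [array([338.8, 267. ]), array([340.2, 271.6])]
0.1 [array([339.1, 263.1]), array([340.5, 267.7])]
0.11 [array([339.4, 259.1]), array([340.8, 263.7])]
s3 tip 334,284
[0.51899851 0.04851236 0.00475253] [-3.36102566e-02  6.39355592e-01  1.98196001e+00  1.79075957e-04
  5.20189975e-01 -1.20576559e+00]
```

View pics/s4.png

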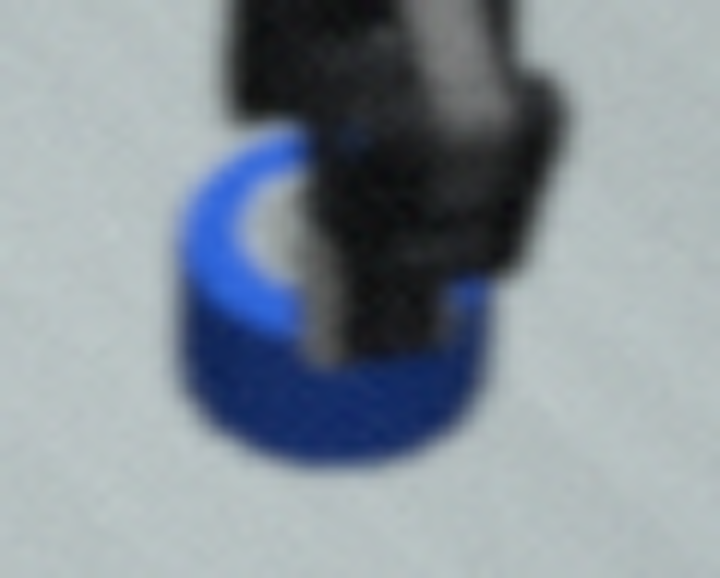

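By the picture, the fingertips stand near z = 28 mm, about 20 mm higher than the reported TCP suggests. The offset in the previous picture was about the same. I'll open a little and lower in small steps, watching the wrist force.

Request:
arm_command(
  steps=[0,0,0,0,0,0,0.6,0,0,0,0,0,0,0.65,0,0,0,0,0,0,0.7,0,0,0,0,0,-0.1,0.7,0,0,0,0,0,-0.2,0.7,0,0,0,0,0,-0.3,0.7,0,0,0,0,0,-0.3,0.7],
)

```text
t: 7.28
tool_pos: [0.5189, 0.0485, 0.0015]
orientation: [-0.0, 0.198, 0.98, 0.0]
ft_force: [0.4, -1.1, -0.3]
grip_width: 0.0598
```

```bash
python3 - <<'E'
from h import *
q=viewer.get_image("scene")
o=status.get_obs();print(o["tool_pos"],o["ft_force"],o["grip_width"],o["t"])
cv2.imwrite("pics/s5.png",cv2.resize(q["pixels"][235:305,295:375],None,fx=9,fy=8.5,interpolation=2))
E
```

```text
[0.51892094 0.04850156 0.00159046] [-0.14007445  0.09606925 -0.05916929] 0.05945631533526382 7.3333
```

View pics/s5.png

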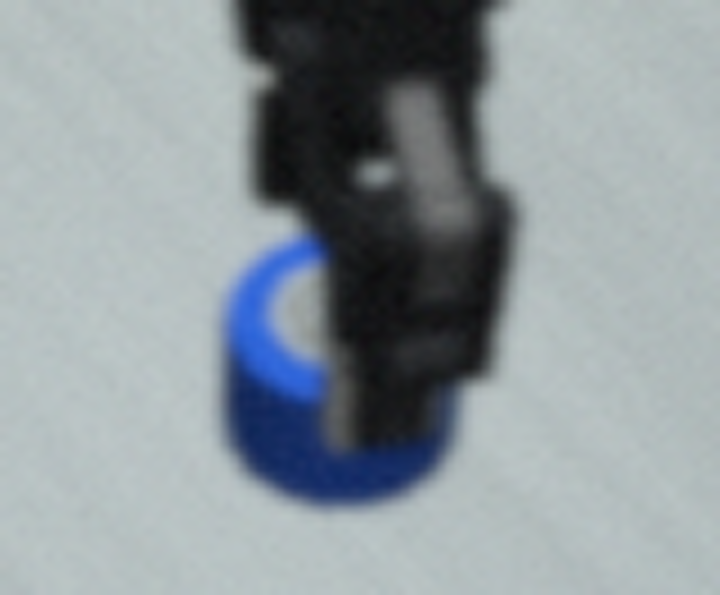

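The tip is at about (380,445) in the crop, still around 25–30 mm above the bench. I'll lower further.

Request:
arm_command(
  steps=[0,0,0,0,0,-0.1,0.7,0,0,0,0,0,-0.2,0.7,0,0,0,0,0,-0.3,0.7,0,0,0,0,0,-0.4,0.7,0,0,0,0,0,-0.4,0.7],
)

```text
t: 7.75
tool_pos: [0.5189, 0.0485, -0.0025]
orientation: [-0.0, 0.198, 0.98, 0.0]
ft_force: [-0.5, 0.5, -0.7]
grip_width: 0.0599
```

Request:
arm_command(
  steps=[0,0,0,0,0,-0.1,0.7,0,0,0,0,0,-0.2,0.7,0,0,0,0,0,-0.3,0.7,0,0,0,0,0,-0.4,0.7,0,0,0,0,0,-0.4,0.7],
)

```text
t: 8.17
tool_pos: [0.5189, 0.0485, -0.0065]
orientation: [-0.0, 0.198, 0.98, 0.0]
ft_force: [-0.4, 0.3, -0.1]
grip_width: 0.0595
```

```bash
python3 - <<'E'
from h import *
q=viewer.get_image("scene")
o=status.get_obs();print(o["tool_pos"],o["ft_force"],o["grip_width"],o["t"])
cv2.imwrite("pics/s6.png",cv2.resize(q["pixels"][235:305,295:375],None,fx=9,fy=8.5,interpolation=2))
E
```

```text
[ 0.51894154  0.04849056 -0.006396  ] [-0.08687269  0.32369579  0.03973921] 0.05997662175269387 8.2167
```

View pics/s6.png

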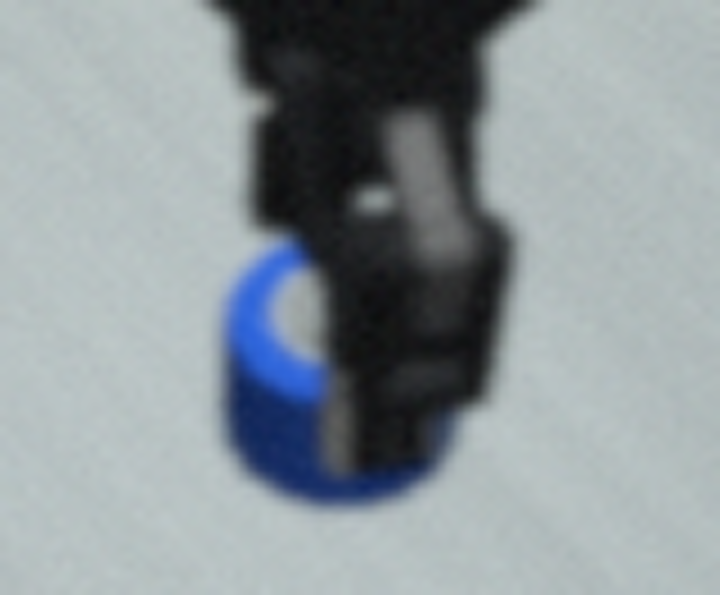

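The TCP now reads −6 mm with no bench contact, so the tool length is off by roughly 20 mm. The tip is at about (380,470) in the crop, around 20 mm up. Another 8 mm down.

Request:
arm_command(
  steps=[0,0,0,0,0,-0.1,0.7,0,0,0,0,0,-0.2,0.7,0,0,0,0,0,-0.3,0.7,0,0,0,0,0,-0.4,0.7,0,0,0,0,0,-0.4,0.7],
)

```text
t: 8.63
tool_pos: [0.5189, 0.0485, -0.0105]
orientation: [-0.0, 0.198, 0.98, 0.0]
ft_force: [0.6, 0.1, -0.2]
grip_width: 0.0596
```

Request:
arm_command(
  steps=[0,0,0,0,0,-0.1,0.7,0,0,0,0,0,-0.2,0.7,0,0,0,0,0,-0.3,0.7,0,0,0,0,0,-0.4,0.7,0,0,0,0,0,-0.4,0.7],
)

```text
t: 9.05
tool_pos: [0.5189, 0.0485, -0.0145]
orientation: [-0.0, 0.198, 0.98, 0.0]
ft_force: [1.3, 0.2, 0.5]
grip_width: 0.0597
```

```bash
python3 - <<'E'
from h import *
q=viewer.get_image("scene")
o=status.get_obs();print(o["tool_pos"],o["ft_force"],o["grip_width"],o["t"])
cv2.imwrite("pics/s7.png",cv2.resize(q["pixels"][235:305,295:375],None,fx=9,fy=8.5,interpolation=2))
E
```

```text
[ 0.51894988  0.04849722 -0.01439923] [-0.16222899  1.2150324   0.57029474] 0.05991632018265577 9.1
```

View pics/s7.png

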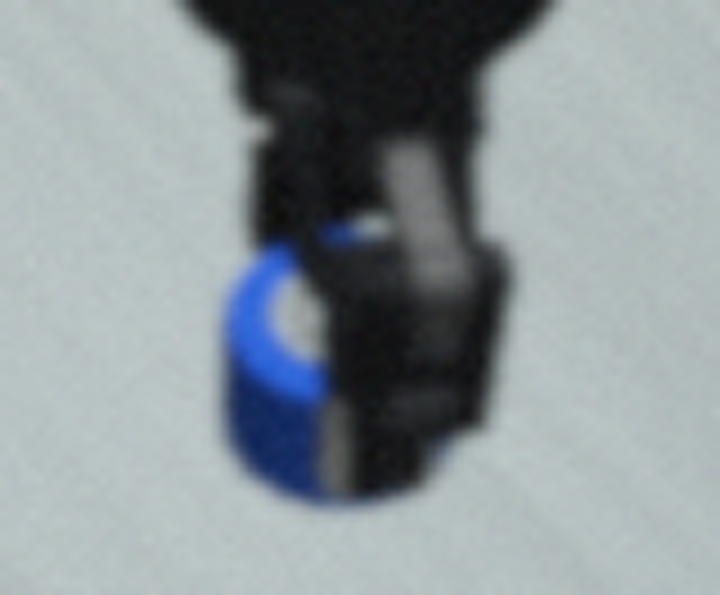

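The tip now lines up with the lower part of the roller wall, about 10 mm above the bench. Closing gently.

Request:
arm_command(
  steps=[0,0,0,0,0,0,0.66,0,0,0,0,0,0,0.63,0,0,0,0,0,0,0.61,0,0,0,0,0,0,0.6,0,0,0,0,0,0,0.59,0,0,0,0,0,0,0.585,0,0,0,0,0,0,0.58,0,0,0,0,0,0,0.575,0,0,0,0,0,0,0.57,0,0,0,0,0,0,0.565,0,0,0,0,0,0,0.56,0,0,0,0,0,0,0.56],
)

```text
t: 10.1
tool_pos: [0.5191, 0.0485, -0.0142]
orientation: [0.0, 0.198, 0.98, 0.0]
ft_force: [-0.3, 1.1, 0.8]
grip_width: 0.048
```

Request:
arm_command(
  steps=[0,0,0,0,0,0,0.555,0,0,0,0,0,0,0.55,0,0,0,0,0,0,0.55],
)

```text
t: 10.35
tool_pos: [0.5191, 0.0485, -0.0141]
orientation: [0.0, 0.198, 0.98, 0.0]
ft_force: [-0.5, 1.3, 5.3]
grip_width: 0.0474
```

```bash
python3 - <<'E'
from h import *
w=[]
for i in range(5):
    q=viewer.get_image("scene");w.append(status.get_obs()["grip_width"])
print(np.round(w,5),status.get_obs()["ft_force"],status.get_obs()["t"])
cv2.imwrite("pics/s8.png",cv2.resize(q["pixels"][235:305,295:375],None,fx=9,fy=8.5,interpolation=2))
E
```

```text
[0.04739 0.04752 0.04742 0.04741 0.0474 ] [-1.01778087  1.0416958   5.69221735] 10.6
```

View pics/s8.png

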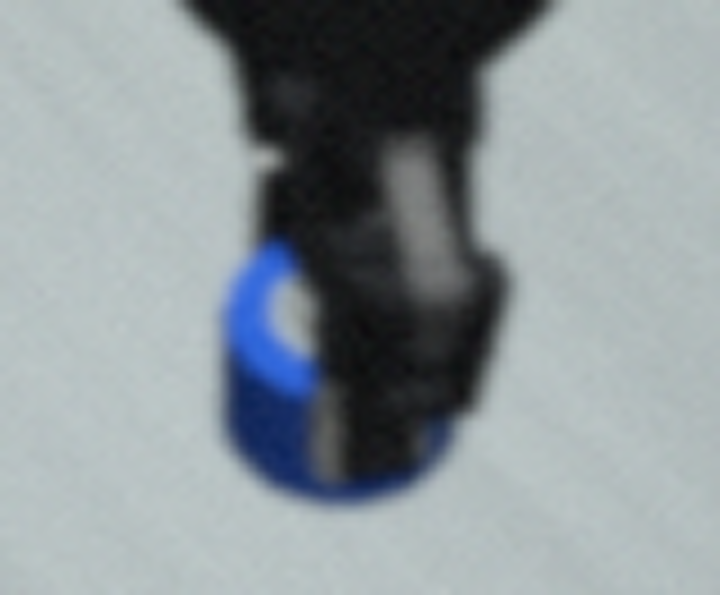

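The fingers are now touching: the width holds at 47.4 mm against 47.0 mm commanded, with some friction force in z. I'll try a small lift.

Request:
arm_command(
  steps=[0,0,0,0,0,0.1,0.55,0,0,0,0,0,0.3,0.55,0,0,0,0,0,0.5,0.55,0,0,0,0,0,0.5,0.55],
)

```text
t: 10.93
tool_pos: [0.519, 0.0484, -0.009]
orientation: [0.0, 0.198, 0.98, 0.0]
ft_force: [0.1, 0.1, -1.1]
grip_width: 0.0471
```

```bash
python3 - <<'E'
from h import *
w=[];f=[]
for i in range(6):
    q=viewer.get_image("scene");o=status.get_obs();w.append(o["grip_width"]);f.append(o["ft_force"])
print(np.round(w,5),np.mean(f,0),o["t"],o["tool_pos"])
cv2.imwrite("pics/s9.png",cv2.resize(q["pixels"][235:305,295:375],None,fx=9,fy=8.5,interpolation=2))
E
```

```text
[0.04699 0.04735 0.04711 0.04736 0.04703 0.0475 ] [-0.51697803  0.08886728 -0.62633311] 11.2333 [ 0.51896301  0.04849639 -0.00935286]
```

View pics/s9.png

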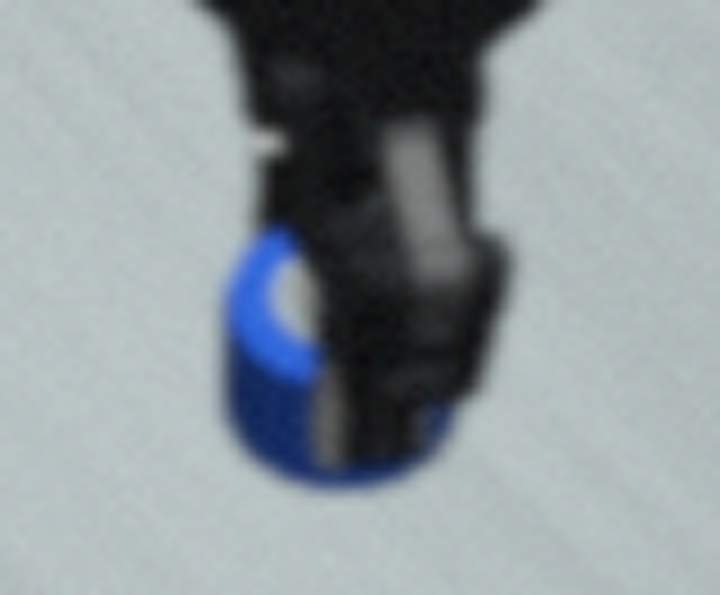

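The roller lifted with the hand: its bottom edge rose about 13 crop pixels. I'll tighten slightly and raise it.

Request:
arm_command(
  steps=[0,0,0,0,0,0,0.545,0,0,0,0,0,0,0.545,0,0,0,0,0,0.5,0.545,0,0,0,0,0,1.5,0.545,0,0,0,0,0,3,0.545,0,0,0,0,0,4.5,0.545,0,0,0,0,0,6,0.545,0,0,0,0,0,7.5,0.545,0,0,0,0,0,8.5,0.545,0,0,0,0,0,9,0.545,0,0,0,0,0,9,0.545,0,0,0,0,0,9,0.545],
)

```text
t: 12.23
tool_pos: [0.5189, 0.0485, 0.0807]
orientation: [0.0, 0.198, 0.98, 0.0]
ft_force: [-0.3, -0.1, -0.3]
grip_width: 0.0469
```

```bash
python3 - <<'E'
from h import *
w=[];f=[]
for i in range(4):
    q=viewer.get_image("scene");o=status.get_obs();w.append(o["grip_width"]);f.append(o["ft_force"])
print(np.round(w,5),np.mean(f,0),o["t"],o["tool_pos"])
cv2.imwrite("pics/s10.png",cv2.resize(q["pixels"][180:300,270:400],None,fx=6,fy=5,interpolation=2))
E
```

```text
[0.04688 0.04694 0.04688 0.04707] [ 0.30283881  0.4160205  -1.02788843] 12.4333 [0.51868153 0.0484964  0.08005448]
```

View pics/s10.png

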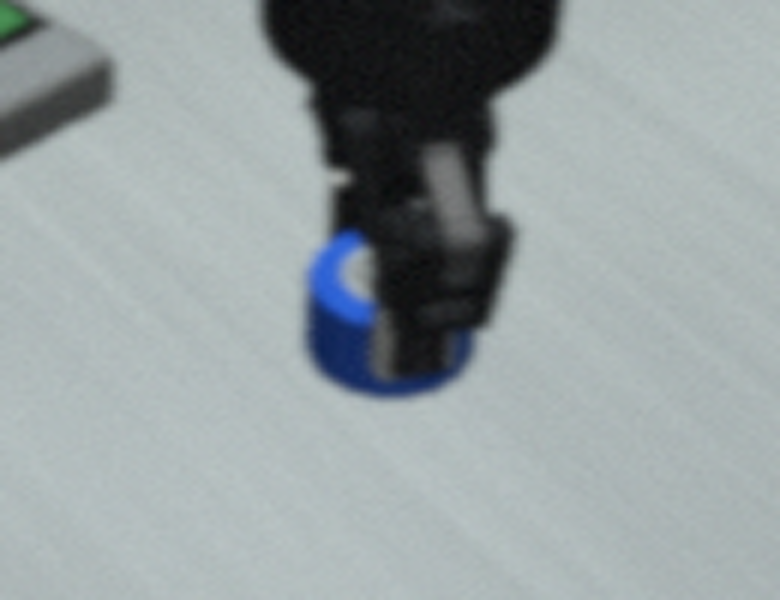

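The roller is held level, with its bottom at about (390,392) in the crop. Carrying it over to the pan.

Request:
arm_command(
  steps=[0,0,0,0.1,-0.6,0,0.545,0,0,0,0.5,-2,0,0.545,0,0,0,1,-4.4,0,0.545,0,0,0,1.7,-7.4,0,0.545,0,0,0,2.4,-10.6,0,0.545,0,0,0,3.1,-13.8,0,0.545,0,0,0,3.9,-17,0,0.545,0,0,0,4.6,-20.2,0,0.545,0,0,0,5.3,-23.2,0,0.545,0,0,0,5.8,-25.6,0,0.545,0,0,0,6.2,-27.2,0,0.545,0,0,0,6.3,-27.8,0,0.545],
)

```text
t: 13.43
tool_pos: [0.5821, -0.2319, 0.0802]
orientation: [-0.0, 0.199, 0.98, -0.0]
ft_force: [-0.6, 0.7, -1.0]
grip_width: 0.0469
```

Request:
arm_command(
  steps=[0,0,0,0,0,0,0.545,0,0,0,0,0,0,0.545],
)

```text
t: 13.6
tool_pos: [0.5816, -0.2287, 0.0804]
orientation: [-0.0, 0.198, 0.98, 0.0]
ft_force: [-1.2, 1.0, -0.9]
grip_width: 0.0471
```

```bash
python3 - <<'E'
from h import *
w=[];f=[]
for i in range(2):
    q=viewer.get_image("scene");o=status.get_obs();w.append(o["grip_width"]);f.append(o["ft_force"])
print(np.round(w,5),np.mean(f,0),o["t"],o["tool_pos"])
print(((proj(q,[o["tool_pos"][0],o["tool_pos"][1],o["tool_pos"][2]+.0142])-[140,100])*5))
cv2.imwrite("pics/s11.png",cv2.resize(q["pixels"][100:220,140:300],None,fx=5,fy=5,interpolation=2))
E
```

```text
[0.04686 0.0469 ] [-0.24566729  0.59831953 -0.64632624] 13.7 [ 0.58177059 -0.22812032  0.08069631]
[411.7124599  362.26677499]
```

View pics/s11.png

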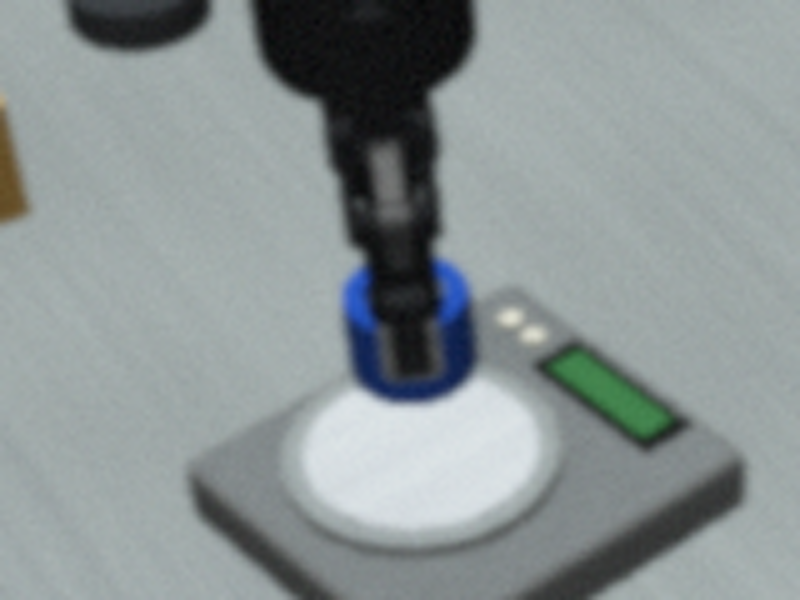

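The roller is over the pan: its bottom centre is at about (412,362) in the crop and the pan centre at (420,455), which fits the 42 mm height difference. Lowering.

Request:
arm_command(
  steps=[0,0,0,0,-0.1,-0.5,0.545,0,0,0,0,-0.1,-1.2,0.545,0,0,0,0,-0.1,-1.9,0.545,0,0,0,0,-0.1,-2.6,0.545,0,0,0,0,-0.1,-3.2,0.545,0,0,0,0,-0.1,-3.6,0.545,0,0,0,0,-0.1,-3.8,0.545,0,0,0,0,-0.1,-3.8,0.545,0,0,0,0,-0.1,-3.8,0.545],
)

```text
t: 14.45
tool_pos: [0.582, -0.2306, 0.0427]
orientation: [0.0, 0.198, 0.98, 0.0]
ft_force: [0.3, -0.4, -0.9]
grip_width: 0.0473
```

```bash
python3 - <<'E'
from h import *
f=[]
for i in range(5):
    q=viewer.get_image("scene");o=status.get_obs();f.append(o["ft_force"])
print(np.mean(f,0),o["t"],o["tool_pos"],o["grip_width"])
E
```

```text
[-0.05290315 -0.15183962 -1.18500958] 14.7 [ 0.58211489 -0.23057642  0.04303853] 0.04706101874034647
```

Request:
arm_command(
  steps=[0,0,0,0,0,-0.1,0.545,0,0,0,0,0,-0.2,0.545,0,0,0,0,0,-0.3,0.545,0,0,0,0,0,-0.3,0.545,0,0,0,0,0,-0.3,0.545],
)

```text
t: 15.12
tool_pos: [0.5819, -0.2305, 0.0396]
orientation: [-0.0, 0.198, 0.98, 0.0]
ft_force: [-0.2, -0.5, -1.2]
grip_width: 0.0475
```

```bash
python3 - <<'E'
from h import *
f=[]
for i in range(5):
    q=viewer.get_image("scene");o=status.get_obs();f.append(o["ft_force"])
print(np.mean(f,0),o["t"],o["tool_pos"],o["grip_width"])
cv2.imwrite("pics/s12.png",cv2.resize(q["pixels"][130:230,160:300],None,fx=5.5,fy=5.5,interpolation=2))
E
```

```text
[-0.44913807  0.20868688 -0.90960805] 15.3667 [ 0.58199571 -0.23054256  0.03976391] 0.04705436863837815
```

View pics/s12.png

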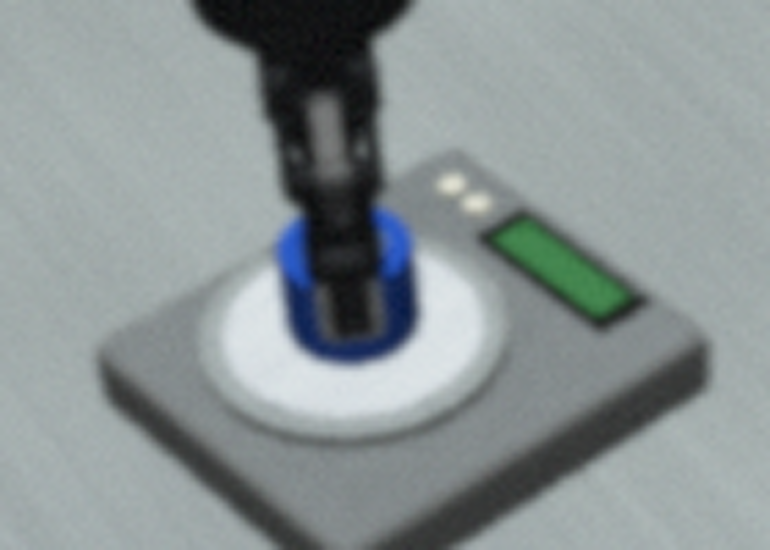

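There's no contact yet (fz is about −1 N, the roller's own weight), and the roller's bottom edge is at (347,362) in the crop. Continuing down in small steps.

Request:
arm_command(
  steps=[0,0,0,0,0,-0.1,0.545,0,0,0,0,0,-0.2,0.545,0,0,0,0,0,-0.2,0.545],
)

```text
t: 15.62
tool_pos: [0.5821, -0.2305, 0.0376]
orientation: [0.0, 0.198, 0.98, 0.0]
ft_force: [-0.7, 0.2, -0.1]
grip_width: 0.047
```

```bash
python3 - <<'E'
from h import *
f=[]
for i in range(5):
    q=viewer.get_image("scene");o=status.get_obs();f.append(o["ft_force"])
print(np.mean(f,0),o["t"],o["tool_pos"],o["grip_width"])
E
```

```text
[ 0.15883244 -0.31633648 -0.08085377] 15.8667 [ 0.58203454 -0.23054513  0.03778215] 0.04708501409644615
```

Request:
arm_command(
  steps=[0,0,0,0,0,-0.05,0.545,0,0,0,0,0,-0.1,0.545,0,0,0,0,0,-0.1,0.545],
)

```text
t: 16.12
tool_pos: [0.582, -0.2305, 0.0368]
orientation: [0.0, 0.198, 0.98, 0.0]
ft_force: [-0.7, 0.2, 2.0]
grip_width: 0.0469
```

```bash
python3 - <<'E'
from h import *
f=[]
for i in range(5):
    q=viewer.get_image("scene");o=status.get_obs();f.append(o["ft_force"])
print(np.mean(f,0),o["t"],o["tool_pos"],o["grip_width"])
E
```

```text
[-0.51539939  0.34238063  2.99424515] 16.3667 [ 0.5820396  -0.23052779  0.0368365 ] 0.04703287942264934
```

Contact with the pan is confirmed at the height I expected: fz rises at about 3 N/mm, which matches the pan's spring. I'll ease off a little and open slowly.

Request:
arm_command(
  steps=[0,0,0,0,0,0.06,0.545,0,0,0,0,0,0.06,0.55,0,0,0,0,0,0.06,0.555,0,0,0,0,0,0.06,0.56,0,0,0,0,0,0.06,0.57,0,0,0,0,0,0.06,0.59,0,0,0,0,0,0.06,0.62,0,0,0,0,0,0.06,0.66,0,0,0,0,0,0.06,0.7,0,0,0,0,0,0.06,0.75,0,0,0,0,0,0.06,0.8,0,0,0,0,0,0.06,0.8],
)

```text
t: 17.37
tool_pos: [0.582, -0.2305, 0.0373]
orientation: [0.0, 0.198, 0.98, 0.0]
ft_force: [-0.3, 0.8, -0.9]
grip_width: 0.0683
```

```bash
python3 - <<'E'
from h import *
f=[]
for i in range(3):
    q=viewer.get_image("scene");o=status.get_obs();f.append(o["ft_force"])
print(np.mean(f,0),o["t"],o["tool_pos"],o["grip_width"])
cv2.imwrite("pics/s13.png",cv2.resize(q["pixels"][130:230,160:300],None,fx=5.5,fy=5.5,interpolation=2))
E
```

```text
[ 0.43841852 -0.02296959  0.01653918] 17.5167 [ 0.58198722 -0.23050007  0.03730721] 0.06821804733422641
```

View pics/s13.png

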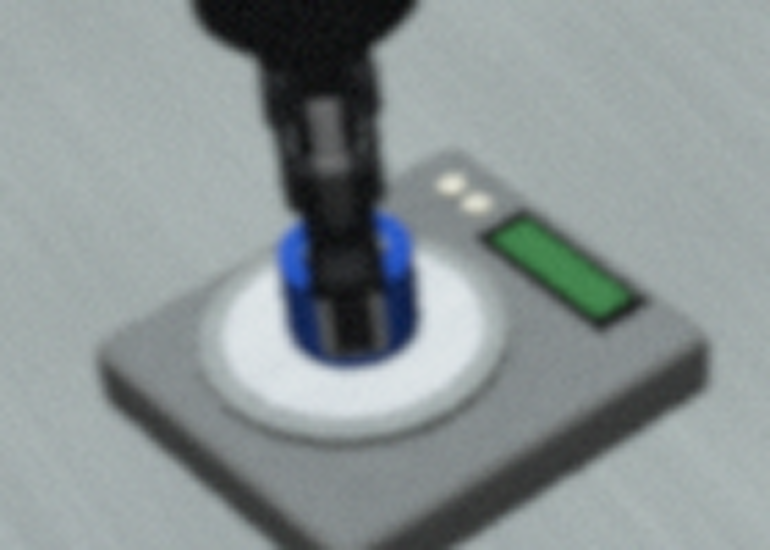

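The fingers have opened to 68 mm and the roller stands upright on the pan, with its bottom edge at (347,365) in the crop. Raising straight up.

Request:
arm_command(
  steps=[0,0,0,0,0,0.5,0.85,0,0,0,0,0,1.5,0.9,0,0,0,0,0,3,0.9,0,0,0,0,0,5,0.9,0,0,0,0,0,8,0.9,0,0,0,0,0,11,0.9,0,0,0,-2,3,13,0.9,0,0,0,-3,6,14,0.9,0,0,0,-4,9.5,15,0.9,0,0,0,-5,13,15,0.9,0,0,0,-5,16,15,0.9,0,0,0,-5,18,15,0.9],
)

```text
t: 18.52
tool_pos: [0.5313, -0.0482, 0.1889]
orientation: [0.001, 0.198, 0.98, 0.0]
ft_force: [0.9, 0.1, 0.1]
grip_width: 0.0768
```

```bash
python3 - <<'E'
from h import *
for n in ("scene","top"):
    q=viewer.get_image(n)
    for z,o in ((.07,"roller"),(.052,"pan_centre"),(.015,"small_roller")):
        for r in models.landmark_of(o,q)[:1]: print(n,o,np.round(r["position"],1),r["score"],ray(q,r["position"],z).round(4))
    b=q["pixels"].astype(int);m=((b[...,0]-b[...,2])>60).astype(np.uint8)
    x0,x1,y0,y1=(160,300,130,230) if n=="scene" else (400,540,150,290)
    cv2.imwrite(f"pics/f_{n}.png",cv2.resize(q["pixels"][y0:y1,x0:x1],None,fx=4,fy=4,interpolation=2))
    if n=="top":
        k=np.zeros_like(m);k[y0:y1,x0:x1]=m[y0:y1,x0:x1]
        cn=max(cv2.findContours(k,0,1)[0],key=len);e=cv2.fitEllipse(cn);print(e,ray(q,e[0],.088))
o=status.get_obs();print(o["tool_pos"],o["t"],o["ft_force"])
E
```

```text
scene roller [221.9 180.4] 0.76 [ 0.5819 -0.2349  0.07  ]
scene pan_centre [224.3 189.6] 0.92 [ 0.5827 -0.2275  0.052 ]
scene small_roller [440.9 354.8] 0.78 [0.4652 0.274  0.015 ]
top roller [468.3 211.5] 0.93 [ 0.581  -0.2324  0.07  ]
top pan_centre [465.2 210.1] 0.71 [ 0.5852 -0.2311  0.052 ]
((469.8523864746094, 210.42977905273438), (27.38210105895996, 28.175613403320312), 97.58516693115234) [ 0.58101488 -0.23098947  0.088     ]
[ 0.53206814 -0.05147776  0.18738256] 18.9167 [ 0.04479848 -0.12295703  0.3659736 ]
```

View pics/f_scene.png

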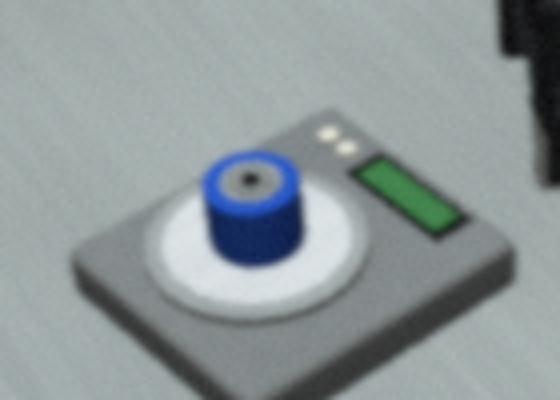

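View pics/f_top.png

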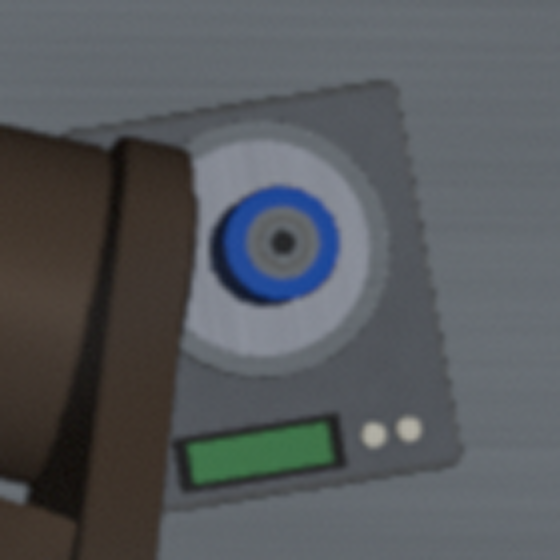

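Both views show the roller upright on the pan, at (252,210) in the scene crop and (280,245) in the top crop. It's within about 2–8 mm of the pan centre and the gripper is well clear. Handing in.

Request:
arm_command(
  steps=[0,0,0,0,0,0,0.9,0,0,0,0,0,0,0.9,0,0,0,0,0,0,0.9],
)

```text
t: 19.17
tool_pos: [0.532, -0.0509, 0.1872]
orientation: [-0.0, 0.198, 0.98, 0.0]
ft_force: [0.7, 0.1, 0.2]
grip_width: 0.0769
```

```bash
python3 -c "
from rig import workorder;print(workorder.hand_in())"
```

```text
the job is handed in; nothing more can be done
None
```

The larger roller is on the scale's pan, let go and standing upright. I handed in at about 19 s of the 38 s allowed, and the hand-in reports no verdict.

- **Grip:** The fixed grip force (half the most, 60 N) would have broken the 50 N limit. I closed in small steps and held the roller with a commanded opening just under its size. The grip force isn't measured, so I can't confirm the figure, but the roller never slipped or dropped in the pictures.
- **Placing:** I lowered it until the pan's spring pushed back. The highest wrist reading was about 3 N, against the scale's 25 N limit. I eased off, opened the fingers and lifted the arm clear.
- **Last checks:** The top camera put the roller about 2–5 mm from the pan centre. The scene camera said about 7 mm; both are inside the 20 mm limit. The smaller roller was found in the scene camera where it started, within 2 mm; the top camera did not report it in the last picture. The arm was touching nothing.
- **What disagreed:** In the pictures the fingertips stood about 20 mm higher than the reported tool position implied. A first light close gripped nothing for that reason, so I went deeper and gripped again, going by the pictures and the wrist force.

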